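# Shut and pin the specimen carrier

## Task

The specimen carrier is about to be carried to the next lab: push its blue lid fully shut, then lock it by putting the loose bent lock pin through the hasp, so that it passes through both ears on the carrier and the lug of the lid between them, and push it fully home until its bend rests against the ear. Let go of everything at the end and leave the other things on the bench where they are.

Things in the scene. Friction and masses are not known exactly. Their poses are not given: they have to be found in the camera images.
- carrier: White steel specimen carrier, 160 mm (its x) by 240 mm (its y), 100 mm high without lid; stands firm and does not move. Origin: centre of its underside, on the bench. +x points to its front with the hasp, y along the hinge, z up. Hinge axis along y at x = -84, z = 102 mm. Lid shut: its top is flat at z = 109 to 111 mm, x from -84 to +84, y from -123 to +123 mm.
- lid (a joint): Angle of the blue lid, rad: 0 fully shut (hard stop), 1.57 upright; grows as it opens up and back. 0.45 kg. A friction stay of about 0.5 N m holds it where it is left: it does not fall shut, and must be pushed all the way down (about 3 to 5 N near its front edge).
- lid_edge (a point): Middle of the lid's front edge, on its outer face, 168 mm from the hinge axis and 7 mm beyond it; moves with the lid. x from hinge to edge, y along the hinge, z out of the outer face. The lid is 8 mm thick. Here a steel lug 16 mm wide (in y) stands up 35 mm from the outer face, from 30 mm behind the edge to 40 mm past it: push the lid beside it.
- hasp (a point): Centre of the hasp, on its hole axis: x = 106, y = 0, z = 126 mm in the carrier's frame; axes as the carrier's, the holes run along y. Two ears fixed to the carrier, 6 mm thick, 40 mm square round the hole, outer faces at y = +19 and -19 mm; the shut lid's lug (16 mm thick) lies between. All three holes: 15 mm, greased. The axis is 15 mm above the shut lid, 26 mm before the front wall.
- pin_shank (a point): Loose L-shaped lock pin of 12 mm round bar, 0.12 kg, lying flat: yellow-metal shank, red arm at a right angle. Point: centre of the shank, on its axis, 6 mm above the bench. +x to the nose, +y along the arm. Nose tip 51 mm ahead, the last 14 mm tapering to 5 mm across. The arm (58 mm long) has its centre line 51 mm behind this point; the bend's smooth slippery domed back is 61 mm behind.
- pin_home (a point): Point on the pin's shank axis 26 mm behind pin_shank, 25 mm ahead of the red arm's centre line; axes as pin_shank. When the bend rests against an ear's outer face, this point is at the centre of the hasp.
- wash_bottle: Bystander: white wash bottle with a blue cap and spout, 62 mm across, 186 mm high, loose. Origin: centre of its underside.
- slide_box: Bystander: blue and grey microscope slide box, 87 by 142 by 34 mm, loose. Origin: centre of its underside.
- sample_pot: Bystander: sample pot with a yellow cap, 52 mm across, 62 mm high, loose. Origin: centre of its underside.
There are look-alikes about, which are no part of the job. What is shaped like the part that bears pin_shank but purple is not meant.

How it is judged:
By the outcome, as a careful person would: the job done as asked, in the order asked, and still so for the second after the job is handed in, with the robot touching nothing.
It also fails if it takes over 72 s, if anything falls off the work surface, if the arm or the gripper's body presses on something with over 40 N, if the wrist force passes 120 N, or if a joint passes its speed limit or range.

## Robot

A 6-joint arm with a two-finger parallel gripper is mounted at the origin on the work surface. World frame = base frame: x ahead of the robot, y to its left, z up, the work surface at z = 0. Lengths are in mm, angles in rad, forces in N, time in s.
With the tool pointing down it reaches from about 350 to 775 mm from the base axis. Payload 7.3 kg.
Tool frame: the origin (TCP) lies at the centre of the arm's flange, where the gripper is bolted on; the fingertips stand 178 mm ahead of it and the grasp point (between the pads) lies 159 mm ahead of it; z points along the fingers, y is the direction in which the jaws open and shut (so a half turn about z gives the same grasp; the last joint's range is limited). The gripper opens to 92 mm and grips with 3 to 60 N. Pads are 19 mm wide; open, the fingers measure 130 mm over their backs; the gripper's body (75 mm by 190 mm) begins 47 mm behind the grasp point.
Start: joints at [-1.301, 0.342, 1.524, -0, 1.275, -0.146], TCP at [212.078, -480.261, 404.741] pointing down, gripper open.
Joint ranges: [-2.53, 2.53], [-0.77, 2.02], [0.04, 2.7], [-1, 4.14], [0.28, 2.66], [-3.11, 3.11]. Speed limits (rad/s): [2.57, 2.57, 3.14, 3.14, 3.14, 3.14].

## Interface

Orientations are given as [roll, pitch, yaw] about the fixed x, y, z axes, in that order (R = Rz(yaw) Ry(pitch) Rx(roll)).
In Python, from plant import get_obs, capture, close_job gives the robot as it stands. The module is installed in compiled form; this text tells all that it offers.
- The arm moves only by the shell command python3 -m pendant 'ROWS'. ROWS is JSON, a list of rows, each a list of 3 entries, a list of its own where there are three numbers: the shift along the tool's x, y, z in m, then the turn, a rotation vector about the tool's x, y, z in rad, then the finger opening in m, from 0 to 0.0918. In form: [[[tx, ty, tz], [wx, wy, wz], fingers], ...]. A call has 1 to 10 rows; each row is the pose to reach, as a shift and turn from the pose commanded when the call began, along the tool's axes at that moment; what a row does not reach only later rows make up. A row lasts 1/12 s, in which the tool goes at most 41.7 mm and 7.16 degrees, less where a joint would pass 70% of its speed; a pose out of reach is approached as far as the arm can. A call with a gripper value outside its range is refused whole. The fingers move at their own pace and stop on an object; the grip force is fixed at half the most. Time passes only in rows, so rows that repeat a pose let the fingers close. It gives the time, the measured TCP pose, the force and the opening at its end, in the units of the state.
- get_obs(): the state, without advancing time (a new reading comes with each control period).
- capture(name): name is "scene" or "top" or "wrist"; returns a dict with "color" (400x640x3 uint8, red, green, blue), "mtx" (3x3 intrinsics, pixels), "rvec" (rotation vector, rad) and "tvec" (3), from world to camera coordinates, as OpenCV has them. Camera axes: x right, y down, z forward; pixel columns grow to the right and rows downward; lengths in mm; the calibration is good to about 2 mm. A picture is of the moment at which its call begins. There is no depth.
- close_job(): hands the job in, once; it reports no verdict.
The state is a dict: "time": time; "joint_positions": joint angles; "dq": joint speeds; "tau": joint torques, N m; "tool_pos": TCP position; "tcp_rot": TCP orientation; "contact_force": force on the tool from outside, world axes, zero at the start; "moment": the same for the moment, N m; "grip_width": finger opening in mm.
Only numpy, scipy, OpenCV 4.12 (cv2) and the standard library are available. Lean on these libraries where they do the work, as an engineer would, in place of code of your own. Each camera call takes 0.05 s, during which the arm holds its last target. There are 200 camera calls.

## Working session

There is one attempt and no reset: what is moved stays moved. The work goes in short steps, Python scripts to look and compute and a shell command to move; the robot and the scene stay as the last step left them, time stands still between calls to the robot, and variables do not carry over. Pictures are saved under pics/ and viewed, about 8 in all and at most 12, crops included, and the job is handed in when it is done.

```bash
mkdir -p pics
python3 - <<'E'
from plant import get_obs,capture
import cv2,numpy as np
o=get_obs();print(o)
for n in("scene","top"):
    c=capture(n);cv2.imwrite(f"pics/{n}0.png",c["color"][:,:,::-1]);print(n,c["mtx"].tolist(),c["rvec"],c["tvec"])
E
```

```text
{'time': 0.0, 'joint_positions': array([-1.30101349e+00,  3.42745656e-01,  1.52503063e+00, -1.07291133e-05,
        1.27540043e+00, -1.45992228e-01]), 'dq': array([-0.0007699 ,  0.00171519, -0.00072886,  0.00011971,  0.00050906,
        0.00149157]), 'tau': array([ 1.29920056e-03, -4.31239700e+01, -2.44216776e+01,  7.20106484e-02,
        5.58114436e-02, -1.31372199e-04]), 'tool_pos': array([ 212.03323129, -480.12963329,  404.02809159]), 'tcp_rot': array([-3.14002395e+00, -2.20289293e-04,  4.15778019e-01]), 'contact_force': array([ 0.59642563,  0.29481896, -0.1298044 ]), 'moment': array([-0.01047809, -0.00438332,  0.02313815]), 'grip_width': 91.98596093142152}
scene [[468.5289400344871, 0.0, 318.26484293553233], [0.0, 468.5289400344871, 192.3804767530457], [0.0, 0.0, 1.0]] [ 0.85990663  2.56755466 -1.04217906] [ 398.83597388 -165.07799313 1592.64446196]
top [[361.0184133620406, 0.0, 324.1090787521869], [0.0, 361.0184133620406, 201.70816658118522], [0.0, 0.0, 1.0]] [ 2.16022052 -2.05286175  0.20862045] [  1.82217799 509.81144432 965.62441273]
```

View pics/scene0.png

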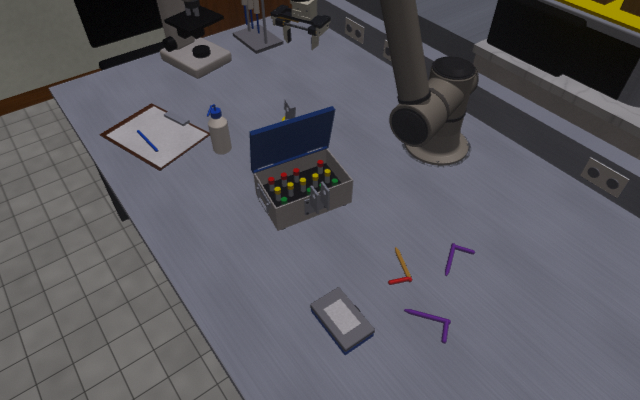

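View pics/top0.png

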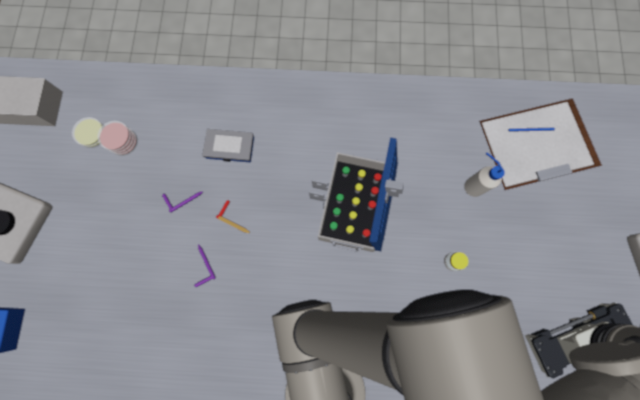

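Candidates for the pin in the top view: purple L at (182,202), purple L at (207,268), and a yellow shank with red arm at (232,217). The third one matches the description, so I'll check it in a close crop, along with the carrier.

```bash
cat > h.py <<'E'
import numpy as np,cv2
from plant import get_obs,capture
from scipy.spatial.transform import Rotation as R
def ray(c,u,v,z):
    p=cv2.undistortPoints(np.array([[[u,v]]],float),c["mtx"],None)[0,0]
    M=cv2.Rodrigues(c["rvec"])[0];o=-M.T@c["tvec"].ravel();d=M.T@np.array([*p,1])
    return o+d*(z-o[2])/d[2]
def proj(c,P): return cv2.projectPoints(np.array(P,float).reshape(-1,3),c["rvec"],c["tvec"],c["mtx"],None)[0][:,0]
def blobs(c):
    im=c["color"];h=cv2.cvtColor(im,cv2.COLOR_RGB2HSV).astype(int);H,S,V=h[...,0],h[...,1],h[...,2]
    return ((H>8)&(H<28)&(S>110)&(V>80)),(((H<6)|(H>174))&(S>140)&(V>80))
E
python3 - <<'E'
from h import *
t=capture("top");s=capture("scene")
for n,c,(x0,x1,y0,y1) in(("top",t,(205,265,190,245)),("scene",s,(370,430,240,295))):
    for m in blobs(c):
        m[:y0]=0;m[y1:]=0;m[:,:x0]=0;m[:,x1:]=0
        ys,xs=np.nonzero(m);P=np.array([ray(c,x,y,6)[:2] for x,y in zip(xs,ys)])
        mu=P.mean(0);w,v=np.linalg.eigh(np.cov((P-mu).T));d=v[:,1];q=(P-mu)@d
        print(n,len(P),mu.round(1),d.round(3),q.min().round(1),q.max().round(1),(mu+d*q.min()).round(1),(mu+d*q.max()).round(1))
a=cv2.resize(t["color"][180:250,195:275],(400,350),interpolation=cv2.INTER_CUBIC)
b=cv2.resize(t["color"][130:260,300:420],(400,433),interpolation=cv2.INTER_CUBIC)
e=cv2.resize(s["color"][95:230,235:365],(400,415),interpolation=cv2.INTER_CUBIC)
o=np.zeros((590,800,3),np.uint8);o[:433,:400]=b;o[:415,400:]=e;o[435:585,:400]=a[60:210];cv2.imwrite("pics/crop1.png",o[:,:,::-1])
E
```

```text
top 76 [440.  293.1] [0.405 0.914] -49.0 47.3 [420.2 248.3] [459.2 336.4]
top 46 [482.3 325.1] [-0.898  0.44 ] -27.4 29.0 [506.9 313.1] [456.3 337.9]
scene 120 [439.3 289.1] [0.392 0.92 ] -49.7 45.1 [419.8 243.4] [457.  330.6]
scene 92 [482.  325.1] [-0.906  0.424] -32.0 29.8 [511.  311.5] [455.  337.7]
```

View pics/crop1.png

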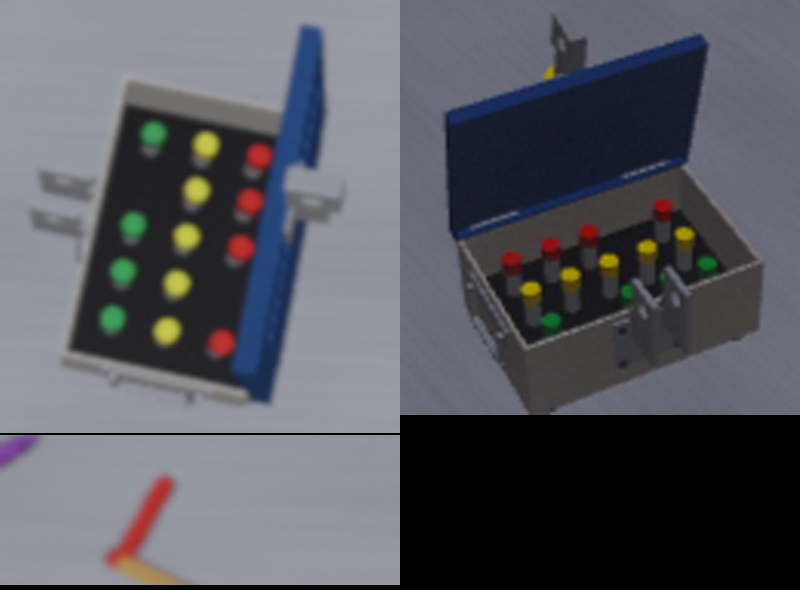

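The crop confirms the yellow/red pin. The nose is near world (420,247) and the bend near (459,338). The hasp ears face left in the top view, which is world +y, and the lid stands slightly past upright. Next I fit the carrier pose and lid angle.

Run:
```python
from h import *
from scipy.optimize import least_squares
t=capture("top");s=capture("scene")
k=120/400; k2=130/400
T=lambda x,y:(300+x*k-.35,130+y*k-.35); S=lambda x,y:(235+(x-400)*k2-.35,95+y*k2-.35)
# carrier-frame pts: front = +x, y+ toward robot
box=[((80,-120,100),T(123,78),t),((80,120,100),T(66,358),t),((80,120,100),S(527,346),s),((80,-120,100),S(762,262),s),((-80,120,100),S(458,240),s),
 ((-80,-120,100),S(685,168),s),((-80,120,100),T(247,402),t)]
# camera in scene looks from +x,+y side?  test both labellings
def W(p,P): 
    P=np.array(P);c,sn=np.cos(p[2]),np.sin(p[2]);return np.array([p[0]+c*P[0]-sn*P[1],p[1]+sn*P[0]+c*P[1],P[2]])
def solve(b):
    f=lambda p:np.concatenate([proj(c,W(p,P))[0]-uv for P,uv,c in b])
    return least_squares(f,[520,40,1.5],x_scale=[10,10,.1],loss='soft_l1')
b2=[((P[0],-P[1],P[2]) if c is s else P,uv,c) for P,uv,c in box]
for b in(box,b2):
    r=solve(b);print(r.x,r.cost,r.fun.reshape(-1,2).round(1).tolist()) if 0 else print(r.x,r.cost,r.fun.round(1))
    best=r if b is box or r.cost<best.cost else best
p=best.x;print("hasp",W(p,(106,0,126)))
L=lambda a,r,o,y:(-84+r*np.cos(a)-o*np.sin(a),y,102+r*np.sin(a)+o*np.cos(a))
for sg in(1,-1):
  # top edge corners, scene: inner face (o~-1) ; left (447,115), right(706,40)
  g=lambda a:np.concatenate([proj(s,W(p,L(a[0],168,-1,sg*123)))[0]-S(447,118),proj(s,W(p,L(a[0],168,7,-sg*123)))[0]-S(704,38)])
  r=least_squares(g,[1.7]);print("lid",sg,r.x,r.fun.round(1))
im=t["color"].copy()
print("hasp px top/scene",proj(t,W(p,(106,0,126))),proj(s,W(p,(106,0,126))))
a=r.x[0]
for nm,c,(x0,y0) in(("t",t,(290,120)),("s",s,(235,85))):
  q=cv2.resize(c["color"][y0:y0+140,x0:x0+130],None,fx=3,fy=3,interpolation=cv2.INTER_CUBIC)
  for P in[(126,19,146),(126,-19,146),(86,19,146),(86,-19,146),(126,19,106),(106,19,126),(106,-19,126),(80,120,0),(80,-120,0)]+[(sx*80,sy*120,100) for sx in(1,-1) for sy in(1,-1)]+[L(a,168,7,123),L(a,168,7,-123),L(a,0,7,123),L(a,0,7,-123)]:
    u=proj(c,W(p,P))[0];cv2.circle(q,tuple(int(v) for v in (u-[x0,y0]+.5)*3),2,(255,0,255),-1)
  if nm=="t":A=q
cv2.imwrite("pics/fit.png",np.hstack([A,q])[:,:,::-1])
```

```text
[506.57151773 -57.40040195   1.38352927] 400.9370754913113 [  0.3  -0.3  -3.5  -0.2  78.7 -27.3 -76.   27.7  75.3 -25.8 -72.4  21.5
   1.7   1. ]
[509.14459939 -58.57365676   1.39852655] 7.629943277133724 [ 0.1 -0.9 -2.4 -0.5  0.1  0.9  1.4 -0.4  0.2 -1.2  0.  -2.5  2.9 -0.2]
hasp [527.31501007  45.8573548  126.        ]
lid 1 [1.43050017] [ 82.7 -28.9 -85.4  20.3]
lid -1 [1.34373179] [ 1.4  0.3  0.3 -1.4]
hasp px top/scene [[317.47631729 188.90030333]] [[320.38836736 192.71902179]]
```

View pics/fit.png

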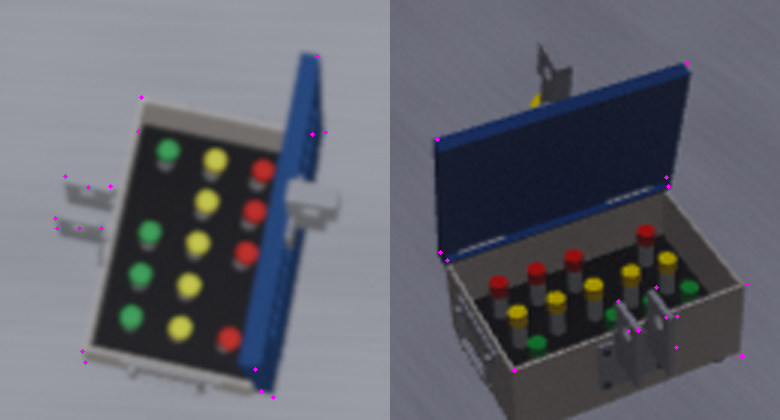

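```bash
cat >> h.py <<'E'
def W(P,p=(509.1,-58.6,1.3985)):
    P=np.array(P,float);c,s=np.cos(p[2]),np.sin(p[2]);return np.array([p[0]+c*P[0]-s*P[1],p[1]+s*P[0]+c*P[1],P[2]])
def rel(T,yaw,base=None):
    o=get_obs();pos,rot=(o["tool_pos"],o["tcp_rot"]) if base is None else base
    A=R.from_euler("xyz",rot);B=R.from_euler("xyz",[np.pi,0,yaw])
    print((A.inv().apply(np.array(T)-pos)/1000).round(4).tolist(),(A.inv()*B).as_rotvec().round(3).tolist())
E
python3 - <<'E'
from h import *
rel(W((-130,70,438)),-.172)
b=(W((-130,70,438)),[np.pi,0,-.172])
for a in np.arange(1.5,-.01,-.1):
    C=W((-84+140*np.cos(a)-9*np.sin(a)-19,70,102+140*np.sin(a)+9*np.cos(a)+178));print(round(a,2),end=' ');rel(C,-.172,b)
E
```

```text
[0.3117, -0.1964, -0.0334] [-0.0, 0.0, 0.588]
1.5 [0.0, -0.0279, 0.0177] [0.0, 0.0, 0.0]
1.4 [0.0, -0.0419, 0.0185] [0.0, 0.0, 0.0]
1.3 [0.0, -0.0558, 0.0207] [0.0, 0.0, 0.0]
1.2 [0.0, -0.0693, 0.0243] [0.0, 0.0, 0.0]
1.1 [0.0, -0.0825, 0.0291] [0.0, 0.0, 0.0]
1.0 [0.0, -0.0951, 0.0353] [0.0, 0.0, 0.0]
0.9 [0.0, -0.107, 0.0427] [0.0, 0.0, 0.0]
0.8 [0.0, -0.1181, 0.0513] [0.0, 0.0, 0.0]
0.7 [0.0, -0.1283, 0.0609] [0.0, 0.0, 0.0]
0.6 [0.0, -0.1375, 0.0715] [0.0, 0.0, 0.0]
0.5 [0.0, -0.1455, 0.083] [0.0, 0.0, 0.0]
0.4 [0.0, -0.1524, 0.0952] [0.0, 0.0, 0.0]
0.3 [0.0, -0.1581, 0.108] [0.0, 0.0, 0.0]
0.2 [0.0, -0.1624, 0.1214] [0.0, 0.0, 0.0]
0.1 [0.0, -0.1654, 0.1351] [0.0, 0.0, 0.0]
-0.0 [0.0, -0.167, 0.149] [0.0, 0.0, 0.0]
```

```bash
python3 -m pendant '[[[0.03,-0.02,-0.033],[0,0,0.12],0],[[0.312,-0.196,-0.033],[0,0,0.588],0],[[0.312,-0.196,-0.033],[0,0,0.588],0],[[0.312,-0.196,-0.033],[0,0,0.588],0],[[0.312,-0.196,-0.033],[0,0,0.588],0],[[0.312,-0.196,-0.033],[0,0,0.588],0],[[0.312,-0.196,-0.033],[0,0,0.588],0],[[0.312,-0.196,-0.033],[0,0,0.588],0],[[0.312,-0.196,-0.033],[0,0,0.588],0],[[0.312,-0.196,-0.033],[0,0,0.588],0]]'
python3 -m pendant '[[[0,0,0],[0,0,0],0],[[0,0,0],[0,0,0],0],[[0,-0.014,0.01],[0,0,0],0],[[0,-0.028,0.018],[0,0,0],0]]'
python3 - <<'E'
from h import *
rel(W((-130,70,438)),-.172)
E
```

```text
time: 1.13
tool_pos: [419.7, -171.4, 438.0]
tcp_rot: [-3.14, -0.001, -0.17]
contact_force: [-0.9, -0.5, 0.0]
grip_width: 29.8
time: 1.47
tool_pos: [422.7, -148.4, 419.5]
tcp_rot: [3.141, -0.0, -0.175]
contact_force: [0.7, 0.7, -0.5]
grip_width: 3.7
[-0.0002, 0.0267, -0.0185] [0.001, -0.0, -0.003]
```

```bash
python3 -m pendant '[[[0,-0.014,0.001],[0,0,0],0],[[0,-0.028,0.003],[0,0,0],0],[[0,-0.041,0.006],[0,0,0],0],[[0,-0.055,0.011],[0,0,0],0],[[0,-0.067,0.017],[0,0,0],0],[[0,-0.079,0.025],[0,0,0],0],[[0,-0.090,0.033],[0,0,0],0],[[0,-0.100,0.043],[0,0,0],0],[[0,-0.110,0.054],[0,0,0],0],[[0,-0.118,0.065],[0,0,0],0]]'
python3 -m pendant '[[[0,-0.007,0.012],[0,0,0],0],[[0,-0.013,0.025],[0,0,0],0],[[0,-0.017,0.038],[0,0,0],0],[[0,-0.020,0.052],[0,0,0],0],[[0,-0.021,0.059],[0,0,0],0],[[0,-0.021,0.062],[0,0,0],0]]'
python3 - <<'E'
from h import *
s=capture("scene");cv2.imwrite("pics/lid1.png",cv2.resize(s["color"][60:320,200:460],(600,600))[:,:,::-1]);print(get_obs()["contact_force"])
E
```

```text
time: 2.3
tool_pos: [443.4, -31.4, 354.4]
tcp_rot: [3.141, -0.001, -0.174]
contact_force: [-0.4, -0.8, 1.3]
grip_width: 0.7
time: 2.8
tool_pos: [446.6, -10.8, 291.6]
tcp_rot: [3.142, 0.002, -0.173]
contact_force: [-1.1, 0.6, 1.9]
grip_width: 0.6
[-0.23399011 -0.08349392 -0.86219222]
```

View pics/lid1.png

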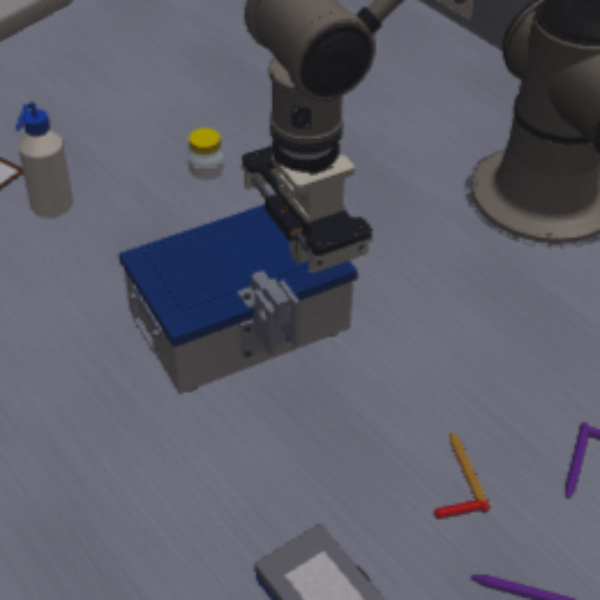

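The lid is nearly shut and the lug is between the ears. I'll press on gently until the hard stop shows in the force reading.

```bash
python3 -m pendant '[[[0,0,0.0015],[0,0,0],0],[[0,0,0.003],[0,0,0],0],[[0,0,0.003],[0,0,0],0]]'
python3 -m pendant '[[[0,0,0.001],[0,0,0],0],[[0,0,0.002],[0,0,0],0],[[0,0,0.002],[0,0,0],0]]'
```

```text
time: 3.1
tool_pos: [447.0, -10.7, 290.0]
tcp_rot: [3.141, -0.001, -0.173]
contact_force: [0.1, -0.3, -0.6]
grip_width: 0.4
time: 3.35
tool_pos: [447.1, -10.5, 287.8]
tcp_rot: [3.141, -0.001, -0.172]
contact_force: [0.3, 0.6, 0.7]
grip_width: 0.7
```

```bash
for i in 1; do python3 -m pendant '[[[0,0,0.001],[0,0,0],0],[[0,0,0.002],[0,0,0],0],[[0,0,0.002],[0,0,0],0]]'; python3 -m pendant '[[[0,0,0.001],[0,0,0],0],[[0,0,0.001],[0,0,0],0],[[0,0,0.001],[0,0,0],0]]'; done
```

```text
time: 3.6
tool_pos: [447.0, -10.4, 287.1]
tcp_rot: [3.141, -0.001, -0.172]
contact_force: [-3.8, -0.5, 15.9]
grip_width: 0.7
time: 3.85
tool_pos: [446.9, -10.4, 287.0]
tcp_rot: [3.141, -0.002, -0.172]
contact_force: [-7.3, 1.2, 25.0]
grip_width: 0.2
```

The hard stop was felt at 25 N with the fingertips at z≈109, so the lid is shut. Now I raise and take a wrist view near the hasp, then one over the pin.

```bash
python3 -m pendant '[[[0,0,-0.04],[0,0,0],0],[[0,0,-0.08],[0,0,0],0],[[0.03,0,-0.12],[0,0,0],0.05],[[0.06,0,-0.13],[0,0,0],0.05],[[0.06,0,-0.13],[0,0,0],0.05],[[0.06,0,-0.13],[0,0,0],0.05]]'
python3 - <<'E'
from h import *
c=capture("wrist");np.savez("w1.npz",**c);cv2.imwrite("pics/w1.png",c["color"][:,:,::-1])
M=cv2.Rodrigues(c["rvec"])[0];print("cam",-M.T@c["tvec"].ravel(),M[2],get_obs()["tool_pos"]);print(proj(c,[W((106,y,126)) for y in(19,0,-19)]))
E
```

```text
time: 4.35
tool_pos: [507.0, -20.9, 415.2]
tcp_rot: [3.141, -0.002, -0.172]
contact_force: [-1.0, 0.6, -0.6]
grip_width: 22.7
cam [581.26700049 -34.4395725  396.50605026] [-0.27248355  0.04810705 -0.96095704] [505.94631595 -20.64045127 413.99509942]
[[233.96383123 206.44721863]
 [232.33000582 183.62144703]
 [230.63331453 159.91739172]]
```

View pics/w1.png

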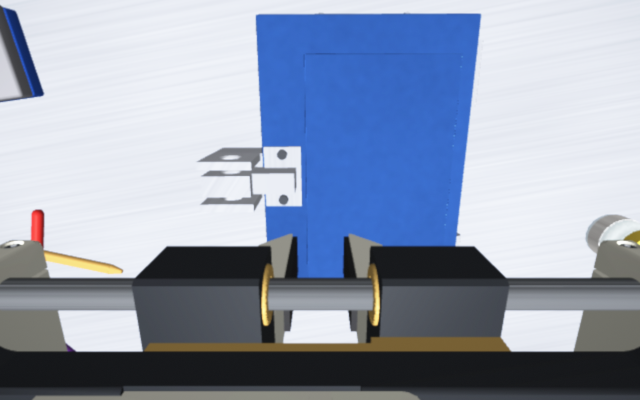

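Run:
```python
from h import *
c=dict(np.load("w1.npz"));x0,y0=185,0
q=cv2.resize(c["color"][0:240,185:500],None,fx=2.5,fy=2.5,interpolation=cv2.INTER_CUBIC)
g=lambda P:tuple(int(v) for v in (proj(c,W(P))[0]-[x0,y0]+.5)*2.5)
for y in(19,13,-13,-19): cv2.line(q,g((86,y,146)),g((126,y,146)),(255,0,0),1);cv2.line(q,g((126,y,146)),g((126,y,106)),(0,160,0),1)
for y in(8,-8): cv2.line(q,g((54,y,146)),g((124,y,146)),(255,0,255),1)
for z in(111,):
  cv2.polylines(q,[np.array([g((84,123,z)),g((84,-123,z)),g((-84,-123,z)),g((-84,123,z))])],True,(255,255,0),1)
cv2.imwrite("pics/w1o.png",q[:,:,::-1])
```

```text
(no output)
```

View pics/w1o.png

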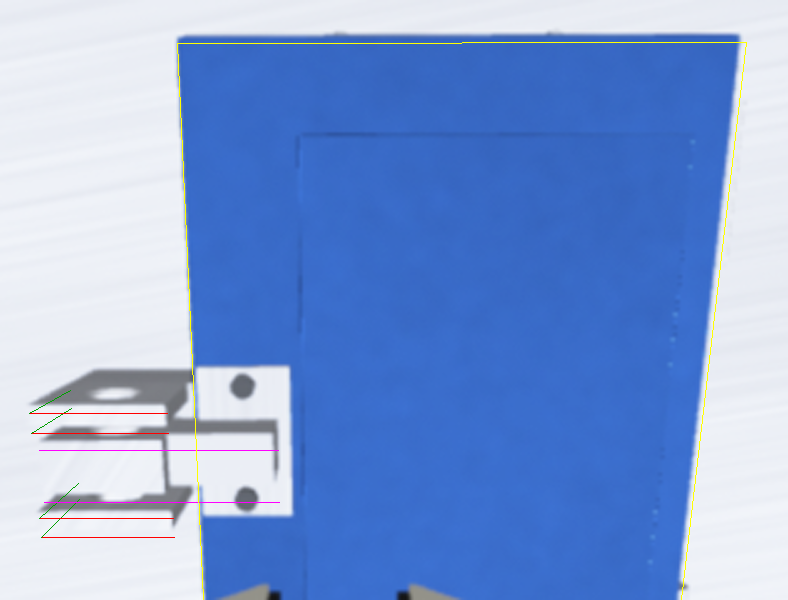

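Run:
```python
from h import *
from scipy.optimize import least_squares
c=dict(np.load("w1.npz"))
D=[((84,-123,109),(178,37)),((-84,-123,109),(740,36)),((86,-19,146),(168,404)),((126,-19,146),(30,404)),((124,-8,146),(40,440)),((54,-8,146),(277,433)),((126,13,146),(40,511)),((86,13,146),(176,510))]
f=lambda p:np.concatenate([(proj(c,W(P,p))[0]-[185,0]+.5)*2.5-uv for P,uv in D])
r=least_squares(f,[509,-58,1.4],x_scale=[10,10,.1],loss='soft_l1');print(r.x,r.fun.round(1));print(W((106,0,126),r.x))
```

```text
[511.68773241 -59.27811793   1.39935222] [ 0.5 -2.1  5.5 -1.9 -0.3  0.3 -0.8  0.4 -0.3  1.7  2.3  8.4 -0.2 -0.6
 -2.4  0.2]
[529.77191105  45.16786085 126.        ]
```

Run:
```python
from h import *
rel((460,292,360),1.159)
```

```text
[-0.0987, -0.3001, 0.0541] [-0.001, 0.001, -1.331]
```

```bash
python3 -m pendant '[[[-0.086,-0.25,0.0],[0,0,-1.331],0.05],[[-0.086,-0.25,0.0],[0,0,-1.331],0.05],[[-0.086,-0.25,0.02],[0,0,-1.331],0.05],[[-0.086,-0.25,0.03],[0,0,-1.331],0.05],[[-0.086,-0.25,0.04],[0,0,-1.331],0.05],[[-0.086,-0.25,0.04],[0,0,-1.331],0.05],[[-0.086,-0.25,0.04],[0,0,-1.331],0.05],[[-0.086,-0.25,0.04],[0,0,-1.331],0.05],[[-0.086,-0.25,0.04],[0,0,-1.331],0.05],[[-0.086,-0.25,0.04],[0,0,-1.331],0.05]]'
python3 -m pendant '[[[0.005,0,0],[0,0,-0.12],0.05],[[0.005,0,0],[0,0,-0.12],0.05],[[0.005,0,0],[0,0,-0.12],0.05]]'
python3 - <<'E'
from h import *
print(get_obs()["tool_pos"],get_obs()["tcp_rot"],get_obs()["joint_positions"][5])
c=capture("wrist");cv2.imwrite("pics/w2.png",c["color"][:,:,::-1]);np.savez("w2.npz",**c)
for m in blobs(c):
    n,l,st,ce=cv2.connectedComponentsWithStats(m.astype(np.uint8));
    i=1+np.argmax(st[1:,4]);ys,xs=np.nonzero(l==i);P=np.array([ray(c,x,y,6)[:2] for x,y in zip(xs,ys)])
    mu=P.mean(0);w,v=np.linalg.eigh(np.cov((P-mu).T));d=v[:,1];q=(P-mu)@d
    print(st[i],mu.round(1),d.round(4),(mu+d*q.min()).round(1),(mu+d*q.max()).round(1))
E
```

```text
time: 5.23
tool_pos: [462.7, 240.7, 373.1]
tcp_rot: [-3.139, 0.003, 1.086]
contact_force: [0.2, -0.3, -0.4]
grip_width: 50.2
time: 5.48
tool_pos: [465.7, 244.6, 373.7]
tcp_rot: [-3.14, 0.002, 1.195]
contact_force: [-0.6, -0.1, -0.3]
grip_width: 49.9
[465.71976942 244.59127496 373.68632336] [-3.13973159e+00  1.72567654e-03  1.19455608e+00] 0.7141423489922596
[ 209  338  364   13 3284] [490.8   9.3] [-0.9358  0.3526] [666.7 -56.9] [264.2  94.7]
[274  77  66  18 759] [483.5 325.3] [-0.897  0.442] [511.3 311.6] [455.6 339.1]
```

View pics/w2.png

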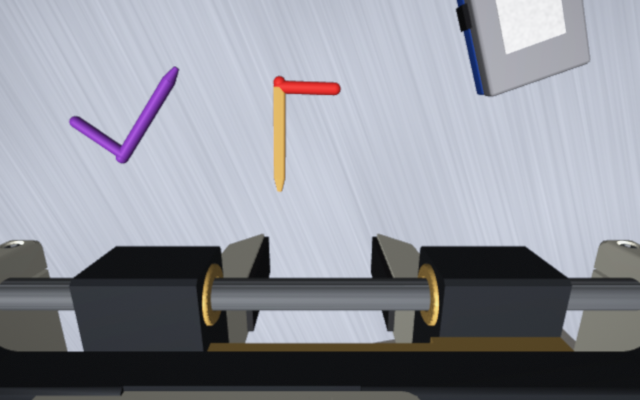

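Run:
```python
from h import *
c=dict(np.load("w2.npz"))
L=[]
for m in blobs(c):
    m[220:]=0
    n,l,st,ce=cv2.connectedComponentsWithStats(m.astype(np.uint8));i=1+np.argmax(st[1:,4]);ys,xs=np.nonzero(l==i);P=np.array([ray(c,x,y,6)[:2] for x,y in zip(xs,ys)])
    mu=P.mean(0);w,v=np.linalg.eigh(np.cov((P-mu).T));d=v[:,1];q=(P-mu)@d
    print(st[i],mu.round(1),d.round(4),np.degrees(np.arctan2(d[1],d[0])),(mu+d*q.min()).round(1),(mu+d*q.max()).round(1));L.append((mu,d))
(m1,d1),(m2,d2)=L
X=m1+d1*np.linalg.solve(np.c_[d1,-d2],m2-m1)[0];d=-d1*np.sign(d1[1]);print("bend",X,"d",d,"pin_shank",X+51*d)
G=X+(51-30)*d; yaw=np.arctan2(d[1],d[0])+np.pi;print("grasp",G,"yaw",yaw)
rel((*G,184.5+60),yaw)
```

```text
[ 274   87   11  104 1072] [440.1 291.2] [0.3932 0.9195] 66.84664558634813 [419.  241.9] [458.9 335. ]
[274  77  66  18 759] [483.5 325.3] [-0.897  0.442] 153.77087737490052 [511.3 311.6] [455.6 339.1]
bend [459.72453377 337.00965764] d [-0.39319349 -0.91945575] pin_shank [439.67166561 290.11741438]
grasp [451.46747041 317.70108689] yaw 1.1666940593955102
[0.063, -0.0401, 0.1294] [-0.001, 0.001, 0.027]
```

```bash
python3 -m pendant '[[[0.03,-0.02,0.03],[0,0,0.027],0.05],[[0.059,-0.04,0.06],[0,0,0.027],0.05],[[0.059,-0.04,0.10],[0,0,0.027],0.05],[[0.059,-0.04,0.13],[0,0,0.027],0.05],[[0.059,-0.04,0.13],[0,0,0.027],0.05],[[0.059,-0.04,0.13],[0,0,0.027],0.05]]'
python3 - <<'E'
from h import *
rel((450,314,179.5),1.1667)
c=capture("wrist");cv2.imwrite("pics/w3.png",c["color"][:,:,::-1])
E
```

```text
time: 6.03
tool_pos: [450.2, 313.9, 243.5]
tcp_rot: [-3.139, 0.004, 1.169]
contact_force: [0.7, 1.3, 1.3]
grip_width: 50.1
[0.0003, -0.0, 0.064] [-0.003, 0.004, 0.002]
```

View pics/w3.png

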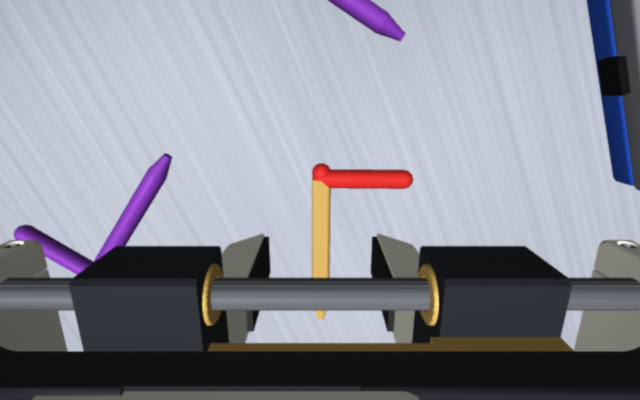

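```bash
python3 -m pendant '[[[0,0,0.03],[-0.003,0.004,0],0.05],[[0,0,0.055],[-0.003,0.004,0],0.05],[[0,0,0.0635],[-0.003,0.004,0],0.05],[[0,0,0.0635],[-0.003,0.004,0],0.05]]'
python3 -m pendant '[[[0,0,0],[0,0,0],0],[[0,0,0],[0,0,0],0],[[0,0,0],[0,0,0],0],[[0,0,0],[0,0,0],0],[[0,0,0],[0,0,0],0],[[0,0,0],[0,0,0],0],[[0,0,0],[0,0,0],0]]'
python3 -m pendant '[[[0,0,-0.02],[0,0,0],0],[[0,0,-0.06],[0,0,0],0],[[0,0,-0.1],[0,0,0],0],[[0,0,-0.14],[0,0,0],0],[[0,0,-0.16],[0,0,0],0],[[0,0,-0.16],[0,0,0],0]]'
python3 - <<'E'
from h import *
p=(511.7,-59.3,1.3994)
print(get_obs()["tcp_rot"])
T=W((106,150,0),p);rel((T[0],T[1],340),p[2]+np.pi/2)
E
```

```text
time: 6.42
tool_pos: [451.1, 313.8, 181.6]
tcp_rot: [3.139, -0.004, 1.169]
contact_force: [0.3, 0.0, 0.2]
grip_width: 50.0
time: 7.0
tool_pos: [450.8, 314.3, 181.5]
tcp_rot: [3.138, -0.004, 1.171]
contact_force: [-0.5, -0.5, 3.2]
grip_width: 11.0
time: 7.5
tool_pos: [450.9, 314.4, 346.5]
tcp_rot: [3.132, -0.011, 1.171]
contact_force: [0.3, 0.3, -1.0]
grip_width: 10.8
[ 3.13219359 -0.01146349  1.17097214]
[-0.2513, 0.0313, 0.0039] [0.017, 0.0, -1.799]
```

```bash
python3 -m pendant '[[[-0.03,0.005,0],[0,0,-0.12],0],[[-0.06,0.01,0],[0,0,-0.24],0],[[-0.09,0.013,0],[0,0,-0.36],0],[[-0.12,0.017,0],[0,0,-0.48],0],[[-0.15,0.02,0],[0,0,-0.6],0],[[-0.17,0.02,0],[0,0,-0.72],0],[[-0.19,0.025,0],[0,0,-0.84],0],[[-0.21,0.03,0],[0,0,-0.96],0],[[-0.23,0.03,0],[0,0,-1.08],0],[[-0.24,0.03,0],[0,0,-1.2],0]]'
python3 - <<'E'
from h import *
p=(511.7,-59.3,1.3994)
T=W((106,125,0),p);rel((T[0],T[1],340),p[2]+np.pi/2)
E
```

```text
time: 8.33
tool_pos: [383.2, 79.7, 339.2]
tcp_rot: [3.139, -0.0, 2.376]
contact_force: [0.4, 0.0, -0.6]
grip_width: 11.0
[-0.026, 0.0068, -0.0008] [0.002, 0.0, -0.595]
```

```bash
python3 -m pendant '[[[-0.005,0.001,0],[0,0,-0.12],0],[[-0.01,0.002,0],[0,0,-0.24],0],[[-0.015,0.004,0],[0,0,-0.36],0],[[-0.02,0.006,0],[0,0,-0.48],0],[[-0.026,0.007,0],[0,0,-0.595],0],[[-0.026,0.007,0],[0,0,-0.595],0],[[-0.026,0.007,0],[0,0,-0.595],0]]'
python3 - <<'E'
from h import *
p=(511.7,-59.3,1.3994)
o=get_obs();print(o["tool_pos"],o["tcp_rot"])
T=W((106,125,0),p);rel((T[0],T[1],301.5),p[2]+np.pi/2)
c=capture("wrist");np.savez("w4.npz",**c)
Rm=R.from_euler("xyz",o["tcp_rot"])
im=c["color"].copy()
# predicted axis of shank: from bend (tool x=+26) to nose (-77)
for x in(26,0,-77):
    u=proj(c,o["tool_pos"]+Rm.apply([x,0,175.5]))[0];print(u);cv2.circle(im,tuple(int(v) for v in u),2,(0,255,0),-1)
s=capture("scene")
o2=np.zeros((400,800,3),np.uint8);o2[:,:480]=im[:,80:560];o2[:,480:]=cv2.resize(s["color"][130:290,250:378],(320,400));cv2.imwrite("pics/w4.png",o2[:,:,::-1])
E
```

```text
time: 8.92
tool_pos: [407.5, 68.0, 339.5]
tcp_rot: [3.139, 0.002, 2.962]
contact_force: [0.6, 0.0, -0.6]
grip_width: 10.7
[407.51280822  67.9751234  339.496054  ] [3.13871193e+00 1.76953211e-03 2.96179716e+00]
[0.0007, -0.0018, 0.038] [0.003, 0.002, -0.008]
[321.12581744 204.14002763]
[321.09841086 254.94906284]
[321.02934262 382.9946549 ]
```

View pics/w4.png

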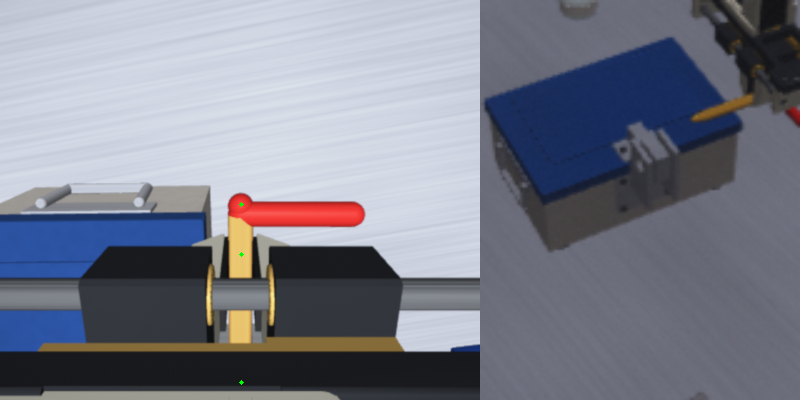

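Run:
```python
from h import *
p=(511.7,-59.3,1.3994)
o=get_obs();Rm=R.from_euler("xyz",o["tcp_rot"])
for n in("scene","top"):
    c=capture(n);pr=proj(c,[o["tool_pos"]+Rm.apply([x,0,175.5]) for x in(-77,-60,-40,-20,0,26)]);print(n,pr.round(1).tolist())
    y,r=blobs(c)
    for m in(y,r):
        n_,l,st,ce=cv2.connectedComponentsWithStats(m.astype(np.uint8))
        for i in range(1,n_):
            if st[i,4]>15 and abs(ce[i]-pr.mean(0)).max()<45: print(st[i],ce[i].round(1),[(x,round(np.nonzero(l[:,x]==i)[0].mean(),1)) for x in range(st[i,0],st[i,0]+st[i,2],4)])
    print("hasp",proj(c,[W((106,v,126),p) for v in(19,0,-19)]).round(1).tolist())
```

```text
scene [[335.6, 177.4], [341.3, 175.4], [347.8, 173.1], [354.3, 170.8], [360.8, 168.6], [369.0, 165.6]]
[335 168  24  10  86] [347.4 172.8] [(335, np.float64(176.5)), (339, np.float64(175.5)), (343, np.float64(174.5)), (347, np.float64(173.0)), (351, np.float64(171.5)), (355, np.float64(170.5))]
[373 173   7   7  24] [376.2 175.6] [(373, np.float64(174.0)), (377, np.float64(176.0))]
hasp [[325.8, 190.6], [319.5, 193.0], [313.2, 195.3]]
top [[312.6, 201.9], [311.0, 208.4], [309.1, 216.1], [307.2, 223.9], [305.2, 231.7], [302.7, 242.0]]
hasp [[316.2, 194.9], [317.8, 188.0], [319.4, 181.2]]
```

```bash
python3 -m pendant '[[[0.0,-0.001,0.02],[0.003,0.002,-0.008],0],[[0.0007,-0.002,0.038],[0.003,0.002,-0.008],0],[[0.0007,-0.002,0.038],[0.003,0.002,-0.008],0],[[-0.015,-0.002,0.038],[0.003,0.002,-0.008],0],[[-0.020,-0.002,0.038],[0.003,0.002,-0.008],0],[[-0.020,-0.002,0.038],[0.003,0.002,-0.008],0],[[-0.020,-0.002,0.038],[0.003,0.002,-0.008],0]]'
python3 - <<'E'
from h import *
p=(511.7,-59.3,1.3994)
o=get_obs();Rm=R.from_euler("xyz",o["tcp_rot"]);print(o["tool_pos"],o["tcp_rot"])
T=W((106,96,0),p);rel((T[0],T[1],301.5),p[2]+np.pi/2)
s=capture("scene")
q=cv2.resize(s["color"][145:235,290:400],None,fx=7,fy=6.6,interpolation=cv2.INTER_CUBIC)
g=lambda P:tuple(int(v) for v in (proj(s,P)[0]-[290,145]+.5)*[7,6.6])
for y in(19,13,-13,-19): cv2.polylines(q,[np.array([g(W(P,p)) for P in((126,y,106),(126,y,146),(86,y,146))])],False,(255,0,0),1)
cv2.line(q,g(W((106,60,126),p)),g(W((106,-19,126),p)),(255,0,255),1)
cv2.circle(q,g(o["tool_pos"]+Rm.apply([-77,0,175.5])),3,(0,255,0),-1)
cv2.imwrite("pics/s5.png",q[:,:,::-1])
E
```

```text
time: 9.7
tool_pos: [427.3, 62.7, 302.9]
tcp_rot: [3.141, 0.002, 2.973]
contact_force: [-1.0, -0.7, -1.2]
grip_width: 10.5
[427.26911376  62.70555675 302.89907001] [3.14135318e+00 2.15986426e-03 2.97327161e+00]
[-0.008, 0.0002, 0.0014] [0.0, 0.002, 0.003]
```

View pics/s5.png

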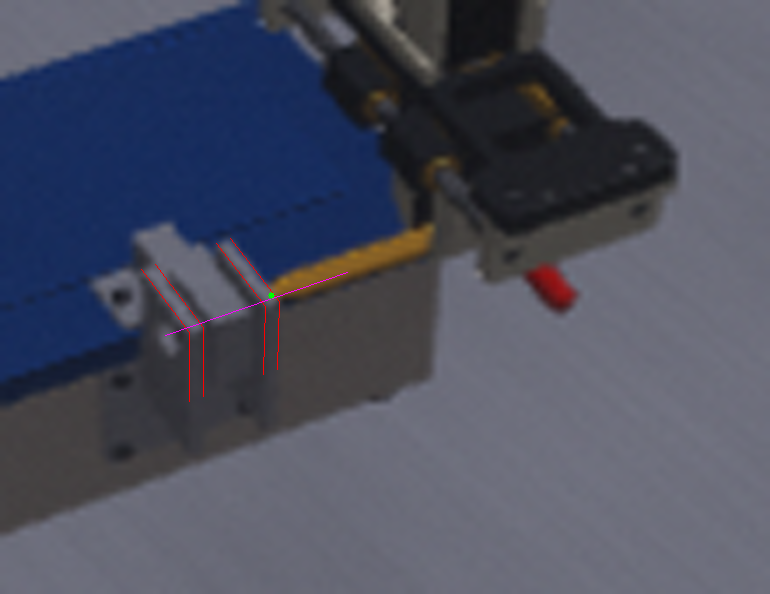

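```bash
python3 -m pendant '[[[-0.004,0,0.0014],[0,0.002,0.003],0],[[-0.008,0,0.0014],[0,0.002,0.003],0],[[-0.012,0,0.0014],[0,0.002,0.003],0],[[-0.016,0,0.0014],[0,0.002,0.003],0],[[-0.016,0,0.0014],[0,0.002,0.003],0]]'
python3 -m pendant '[[[-0.003,0,0],[0,0,0],0],[[-0.006,0,0],[0,0,0],0],[[-0.009,0,0],[0,0,0],0],[[-0.009,0,0],[0,0,0],0]]'
python3 - <<'E'
from h import *
p=(511.7,-59.3,1.3994)
o=get_obs();print(o["contact_force"],o["moment"])
T=W((106,79,0),p);rel((T[0],T[1],301.5),p[2]+np.pi/2)
E
```

```text
time: 10.17
tool_pos: [443.9, 59.8, 301.2]
tcp_rot: [3.141, 0.001, 2.971]
contact_force: [-0.2, 1.0, -0.7]
grip_width: 11.1
time: 10.5
tool_pos: [452.5, 58.3, 301.1]
tcp_rot: [3.141, 0.0, 2.971]
contact_force: [0.2, -0.4, -0.5]
grip_width: 11.0
[ 0.22902905 -0.3797262  -0.52366269] [ 0.09508989 -0.15858329  0.00972354]
[0.0006, 0.0002, -0.0004] [0.0, 0.0, 0.0]
```

```bash
python3 -m pendant '[[[-0.003,0,0],[0,0,0],0],[[-0.006,0,0],[0,0,0],0],[[-0.009,0,0],[0,0,0],0],[[-0.012,0,0],[0,0,0],0],[[-0.012,0,0],[0,0,0],0]]'
python3 -m pendant '[[[-0.003,0,0],[0,0,0],0],[[-0.006,0,0],[0,0,0],0],[[-0.009,0,0],[0,0,0],0],[[-0.012,0,0],[0,0,0],0],[[-0.012,0,0],[0,0,0],0]]'
```

```text
time: 10.92
tool_pos: [464.4, 56.3, 301.1]
tcp_rot: [3.141, 0.001, 2.971]
contact_force: [-0.4, 0.7, -1.7]
grip_width: 11.3
time: 11.33
tool_pos: [476.2, 54.2, 301.1]
tcp_rot: [3.141, 0.001, 2.971]
contact_force: [-0.6, 0.2, -1.0]
grip_width: 10.9
```

```bash
python3 -m pendant '[[[-0.003,0,0],[0,0,0],0],[[-0.006,0,0],[0,0,0],0],[[-0.009,0,0],[0,0,0],0],[[-0.012,0,0],[0,0,0],0],[[-0.012,0,0],[0,0,0],0]]'
python3 -m pendant '[[[-0.003,0,0],[0,0,0],0],[[-0.006,0,0],[0,0,0],0],[[-0.008,0,0],[0,0,0],0],[[-0.008,0,0],[0,0,0],0]]'
python3 - <<'E'
from h import *
p=(511.7,-59.3,1.3994)
T=W((106,35,0),p);rel((T[0],T[1],301.5),p[2]+np.pi/2)
E
```

```text
time: 11.75
tool_pos: [488.0, 52.2, 301.1]
tcp_rot: [3.141, 0.0, 2.971]
contact_force: [-0.0, -0.1, -1.4]
grip_width: 10.9
time: 12.08
tool_pos: [495.7, 50.9, 301.1]
tcp_rot: [3.141, 0.0, 2.971]
contact_force: [0.6, -0.7, -0.7]
grip_width: 10.9
[0.0005, 0.0002, -0.0004] [0.0, 0.0, 0.001]
```

```bash
python3 -m pendant '[[[0,0,0],[0,0,0],0.035],[[0,0,0],[0,0,0],0.035],[[0,0,0],[0,0,0],0.035],[[0,0,0],[0,0,0],0.035],[[0,0,-0.02],[0,0,0],0.035],[[0,0,-0.05],[0,0,0],0.035],[[0,0,-0.07],[0,0,0],0.035],[[0.03,0,-0.07],[0,0,0],0],[[0.065,0,-0.07],[0,0,0],0],[[0.065,0,-0.07],[0,0,0],0]]'
python3 - <<'E'
from h import *
p=(511.7,-59.3,1.3994)
for n in("scene","top"):
  c=capture(n);print(n,proj(c,[W((106,y,125),p) for y in(69,60,20)]).round(1).tolist())
  for m in blobs(c):
    n_,l,st,ce=cv2.connectedComponentsWithStats(m.astype(np.uint8))
    for i in range(1,n_):
        if st[i,4]>6 and abs(ce[i]-proj(c,W((106,50,125),p))[0]).max()<35: print(st[i],ce[i].round(1))
T=W((106,98,0),p);rel((T[0],T[1],293),p[2]+np.pi/2)
E
```

```text
time: 12.92
tool_pos: [426.2, 62.9, 370.5]
tcp_rot: [-3.141, -0.006, 2.972]
contact_force: [0.2, 0.1, -0.4]
grip_width: 19.7
scene [[342.0, 184.9], [339.1, 186.0], [326.1, 190.8]]
[329 186  11   6  38] [333.9 188.2]
[306 194   9   5  29] [310.  195.9]
[338 185   4   3   8] [339.8 185.9]
top [[311.9, 213.2], [312.6, 209.9], [316.1, 195.3]]
[-0.0028, 0.0001, 0.0786] [0.0, 0.001, 0.001]
```

The pin is through all three holes: yellow shows on both sides of the hasp in the scene view. Next I lower the closed fingers behind the bend and push it home.

```bash
python3 -m pendant '[[[-0.002,0,0.04],[0,0,0],0],[[-0.002,0,0.0775],[0,0,0],0],[[-0.002,0,0.0775],[0,0,0],0],[[-0.01,0,0.0775],[0,0,0],0],[[-0.018,0,0.0775],[0,0,0],0],[[-0.022,0,0.0775],[0,0,0],0],[[-0.026,0,0.0775],[0,0,0],0],[[-0.03,0,0.0775],[0,0,0],0],[[-0.03,0,0.0775],[0,0,0],0]]'
python3 -m pendant '[[[-0.003,0,0],[0,0,0],0],[[-0.006,0,0],[0,0,0],0],[[-0.009,0,0],[0,0,0],0],[[-0.012,0,0],[0,0,0],0],[[-0.012,0,0],[0,0,0],0]]'
python3 - <<'E'
from h import *
p=(511.7,-59.3,1.3994)
T=W((106,46,0),p);rel((T[0],T[1],293),p[2]+np.pi/2)
E
```

```text
time: 13.77
tool_pos: [461.8, 56.8, 294.5]
tcp_rot: [3.141, 0.002, 2.971]
contact_force: [0.3, -0.5, 0.6]
grip_width: 0.4
time: 14.18
tool_pos: [473.3, 54.8, 293.7]
tcp_rot: [3.141, 0.001, 2.971]
contact_force: [-0.9, 0.4, 0.2]
grip_width: 0.3
[-0.0113, 0.0001, 0.0007] [0.0, 0.001, 0.001]
```

```bash
python3 -m pendant '[[[-0.003,0,0],[0,0,0],0],[[-0.006,0,0],[0,0,0],0],[[-0.008,0,0],[0,0,0],0],[[-0.008,0,0],[0,0,0],0]]'
python3 -m pendant '[[[-0.001,0,0],[0,0,0],0],[[-0.002,0,0],[0,0,0],0],[[-0.002,0,0],[0,0,0],0]]'
python3 -m pendant '[[[-0.001,0,0],[0,0,0],0],[[-0.002,0,0],[0,0,0],0],[[-0.002,0,0],[0,0,0],0]]'
```

```text
time: 14.52
tool_pos: [481.0, 53.4, 293.6]
tcp_rot: [3.141, 0.0, 2.971]
contact_force: [0.3, -0.2, 0.1]
grip_width: 0.5
time: 14.77
tool_pos: [482.6, 53.2, 293.6]
tcp_rot: [3.141, -0.0, 2.971]
contact_force: [-0.0, 0.6, 0.4]
grip_width: 0.4
time: 15.02
tool_pos: [484.6, 52.8, 293.6]
tcp_rot: [3.141, 0.0, 2.971]
contact_force: [-1.0, 0.6, -0.1]
grip_width: 0.2
```

```bash
python3 -m pendant '[[[-0.001,0,0],[0,0,0],0],[[-0.002,0,0],[0,0,0],0],[[-0.002,0,0],[0,0,0],0]]'
python3 -m pendant '[[[-0.001,0,0],[0,0,0],0],[[-0.001,0,0],[0,0,0],0]]'
```

```text
time: 15.27
tool_pos: [486.1, 52.6, 293.4]
tcp_rot: [3.142, -0.002, 2.971]
contact_force: [-3.1, 1.3, 0.2]
grip_width: 0.2
time: 15.43
tool_pos: [486.6, 52.5, 293.2]
tcp_rot: [-3.142, -0.004, 2.971]
contact_force: [-6.1, 1.8, 2.2]
grip_width: 0.4
```

Run:
```python
from h import *
p=(511.7,-59.3,1.3994)
c=capture("scene");print(proj(c,[W((106,y,125),p) for y in(25,19,-19,-77)]).round(1).tolist())
for m in blobs(c):
    n_,l,st,ce=cv2.connectedComponentsWithStats(m.astype(np.uint8))
    for i in range(1,n_):
        if st[i,4]>3 and abs(ce[i]-proj(c,W((106,20,125),p))[0]).max()<40: print(st[i],ce[i].round(1))
```

```text
[[327.7, 190.2], [325.8, 190.9], [313.2, 195.6], [293.5, 202.8]]
[294 194  21  11  81] [304.6 199.1]
[329 188   2   3   5] [329.6 188.8]
```

Force is rising at the expected home position, and the nose is at px 294 against 293.5 predicted. One more small push to seat it, then I back off, retreat and look.

```bash
python3 -m pendant '[[[-0.001,0,0],[0,0,0],0],[[-0.002,0,0],[0,0,0],0],[[-0.002,0,0],[0,0,0],0]]'
python3 -m pendant '[[[0.01,0,0],[0,0,0],0],[[0.03,0,0],[0,0,0],0],[[0.04,0,-0.03],[0,0,0],0],[[0.05,0,-0.07],[0,0,0],0],[[0.07,0,-0.1],[0,0,0],0],[[0.07,0,-0.1],[0,0,0],0],[[0.07,0,-0.1],[0,0,0],0]]'
python3 - <<'E'
from h import *
p=(511.7,-59.3,1.3994)
c=capture("scene");w=capture("wrist");t=capture("top")
for n,k in(("s",c),("w",w),("t",t)): print(n,proj(k,[W((106,y,125),p) for y in(25,19,-19,-77)]).round(1).tolist())
o=np.zeros((600,800,3),np.uint8)
u=proj(c,W((106,0,126),p))[0].astype(int);o[:400,:400]=cv2.resize(c["color"][u[1]-30:u[1]+35,u[0]-40:u[0]+25],(400,400),interpolation=cv2.INTER_CUBIC)
u=proj(t,W((106,0,126),p))[0].astype(int);o[:400,400:]=cv2.resize(t["color"][u[1]-50:u[1]+50,u[0]-40:u[0]+60],(400,400),interpolation=cv2.INTER_CUBIC)
o[400:,:320]=cv2.resize(w["color"],(320,200));o[400:,400:720]=cv2.resize(t["color"],(320,200))
cv2.imwrite("pics/end.png",o[:,:,::-1])
E
```

```text
time: 15.73
tool_pos: [487.6, 52.4, 292.9]
tcp_rot: [-3.141, -0.007, 2.971]
contact_force: [-10.7, 3.2, 4.4]
grip_width: 0.5
time: 16.32
tool_pos: [420.4, 64.0, 395.5]
tcp_rot: [3.141, 0.006, 2.971]
contact_force: [-0.5, -0.9, -0.7]
grip_width: -0.1
s [[327.7, 190.2], [325.8, 190.9], [313.2, 195.6], [293.5, 202.8]]
w [[320.7, 300.2], [320.7, 306.6], [320.7, 345.7], [320.6, 400.2]]
t [[315.7, 197.1], [316.2, 194.9], [319.4, 181.3], [324.2, 160.9]]
```

View pics/end.png

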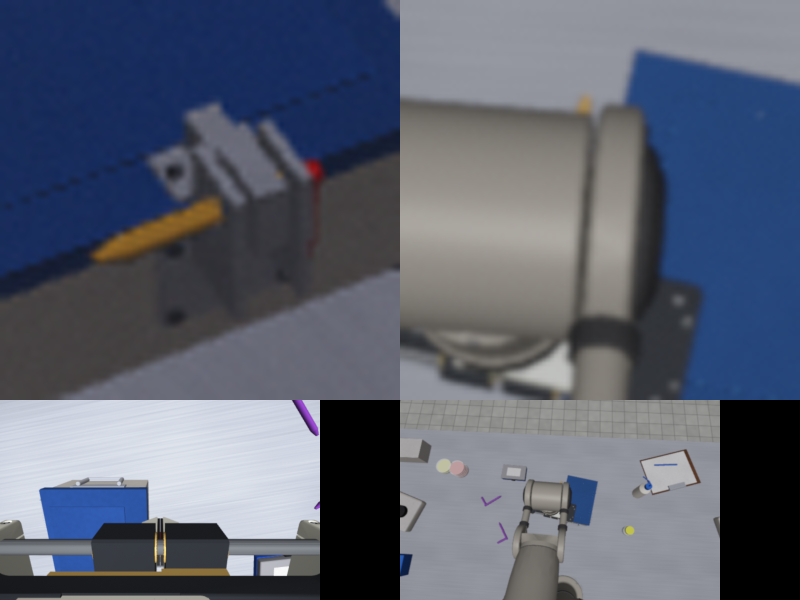

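```bash
python3 -c "
from plant import close_job,get_obs
print(get_obs()['contact_force']);print(close_job())"
```

```text
[-0.56963919  0.21159615 -0.28360415]
the job is handed in; nothing more can be done
None
```

I pushed the blue lid shut and then locked it with the red/yellow pin, which went through both ears and the lug and is home against the ear. The job is handed in at about 16 s of the 72 s allowed, with the gripper empty, clear of everything and reading under 1 N.

- **Lid:** I pressed it down beside the lug until it hit the hard stop at about 25 N, with the fingertips at z ≈ 109 mm. The lug was seated between the ears.
- **Pin:** I gripped it by the shank and slid it through with almost no resistance. I then let go and pushed the bend with closed fingers until it stopped solidly at about 11 N. In the scene view before that last push, the nose was at pixel column 294 against 293.5 predicted for fully home. The final picture shows the red bend against the ear with its arm hanging down.
- **Other objects:** I did not touch the purple look-alikes or the other bench items, and the last top view shows them where they were.
- **Checks that disagreed or fell short:**
  - My first carrier fit was about 3 mm off, and the wrist camera view corrected it.
  - The final seating could only be seen to about 2–3 mm, so "fully home" also relies on the push force.
  - In the last top view the arm hid the hasp, so that camera could not confirm the pin.

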